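Free the locked incubator door with the release rod

TASK

The bench incubator has lost power with its door locked and dishes inside. Push the release rod through the narrow upright slot in its control panel until the hidden catch lets go and the door springs ajar, then swing the door wide open, square to the front or beyond, and leave the rod lying flat on the table. Do not knock over the beaker.

Things in the scene. Friction and masses are not known exactly. Their poses are not given: they have to be found in the camera images.
- rod_handle (a point): Centre of the release rod's handle: the grasp point. Loose rod, 175 mm long, 70 to 130 g: dark plastic handle 70 long x 18 wide x 22 mm high, then a steel shaft 9 mm thick with rounded tip, on one centre line. x axis along the shaft to the tip, z up; lying flat this point is 11 mm above the table. The handle reaches 35 mm either way, the tip is 140 mm ahead.
- rod_tip (a point): The end of the rod's steel shaft, on its centre line, 140 mm from rod_handle along its x axis.
- slot (a point): Centre of the slot's mouth, on the front face of the control panel (63 mm wide, at the right of the incubator's front), 112 mm above the table. Slot 14 wide (y) x 26 mm high (z) in a 4 mm panel, free space behind. Axes: x straight into the incubator (the way to push), y to its left (to the door), z up. A dial 34 mm across stands out 14 mm, 62 mm below.
- door_hinge (a point): A point on the door's upright hinge line, level with the door's top edge (160 mm above the table), at the left end of the incubator's front, 212 mm from the slot along y. Axes as at the slot.
- door_edge (a point): Top corner of the door's free edge, mid-thickness, 178 mm from the hinge; moves with the door. y points to the hinge, -x out of the door's front. Door 178 wide, 14 thick, from 30 to 160 mm above the table, closing flat on the front; hinge line in its back face. Upright bar handle on its front, 18 mm from the free edge, out 31 mm, from 57 to 137 mm above the table.
- incubator_door (a joint): Door angle: 0 closed and caught, grows as it opens towards the robot and to its left, 1.57 square to the front, stop at 1.95. When the catch lets go, a plunger throws it to about 0.45: a gap of 75 mm at the free edge, open from above for fingers. From there it swings with slight friction and stays where left.
- catch (a joint): Angle of the hidden catch: 0 at rest (it holds the closed door), growing as its pad is pressed; lets the door go at about 0.17, stop at 0.38; springs back when the rod is drawn out.
- beaker: Clear plastic beaker, 68 mm across, 89 mm high, standing; origin under its centre, z up.
- catch_pad (a point): Centre of the hidden catch's pad, 45 mm straight behind the slot's mouth, 26 wide x 34 mm high. It gives against a spring: about 2.5 N at first, about 5.5 N where it lets the door go, with the rod's tip 50 to 51 mm behind the slot's mouth; stops hard at 57 mm.
- incubator: White bench incubator, fixed, 170 deep (x) x 250 wide (y) x 172 mm high; origin under its centre, x points to its back, z up. Door at the left of its front, control panel at the right; petri dishes inside, a probe thermometer lying on top, at the back.

How it is judged (in metres and radians):
On the way:
1. the door springs ajar while the rod's tip is through the slot (value of joint incubator_door between 0.25 and 1.2 rad and x of rod_tip in the frame of slot above 0.03 m and y of rod_tip in the frame of slot between -0.025 and 0.025 m), for 0.1 s.
At the end, for the whole second after the job is handed in: The door stands at rest at 1.45 rad or more; the catch is free of the rod (under 0.05 rad); the rod lies flat on the table, its handle centre under 20 mm and its tip under 22 mm above the table (value of joint incubator_door above 1.45 rad and velocity of joint incubator_door between -0.05 and 0.05 rad/s and value of joint catch below 0.05 rad and height (world z) of rod_handle between 0.003 and 0.02 m and height (world z) of rod_tip between 0 and 0.022 m); the robot touches nothing.
It fails at once if the beaker is knocked over (tilted more than 0.6 rad) (angle between beaker's own z axis and vertical above 0.6 rad).
It also fails if it takes over 67 s, if anything falls off the work surface, if the arm or the gripper's body presses on something with over 40 N, if the wrist force passes 120 N, or if a joint passes its speed limit or range.

ROBOT

A 6-joint arm with a two-finger parallel gripper is mounted at the origin on a cart in front of the work surface, level with it; the furniture and walls round the work are solid. World frame = base frame: x ahead of the robot, y to its left, z up, the work surface at z = 0. Lengths are in mm, angles in rad, forces in N, time in s.
With the tool pointing down it reaches from about 425 to 950 mm from the base axis. Payload 14.7 kg.
Tool frame: the origin (TCP) lies on the mounting face of the last link; the fingertips stand 173 mm ahead of it and the grasp point (between the pads) lies 155 mm ahead of it (tip_extent is the distance from the TCP to the fingertips, in mm); x points along the fingers, y is the direction in which the jaws open and shut, and the axes are right-handed (so a half turn about x gives the same grasp; the last joint's range is limited). The gripper opens to 85 mm and grips with 20 to 120 N. Pads are 22 mm wide; open, the fingers measure 114 mm over their backs; the gripper's body (76 mm by 85 mm) begins 54 mm behind the grasp point. The pads swing forward as they close: fully open they stand 13 mm farther back than shut.
Start: joints at [1.085, 0.48, 1.596, -0, 1.065, -0.047], TCP at [276.131, 588.426, 404.697] pointing down, gripper open.
Joint ranges: [-2.75, 2.75], [-0.82, 2.05], [0.23, 2.67], [-1.56, 4.7], [0.09, 2.69], [-2.92, 2.92]. Speed limits (rad/s): [1.89, 1.89, 2.39, 3.01, 3.01, 3.01].

INTERFACE

Orientations are given as a unit quaternion [w, x, y, z].
In Python, from plant import * gives the robot as it stands.
- The arm moves only by the tool move_arm, never from a script. Its argument "steps" is a list that holds one entry, the list of rows, each a list of 4 numbers: the shift along the tool's x, y, z in mm, then the turn about the tool's x in rad. In form: [[[tx, ty, tz, roll], ...]]. A call has 1 to 20 rows; each row shifts and turns the commanded pose from where the row before left it, along the tool's axes as they then stand; what a row does not reach is not made up. A row lasts 1/12 s, in which the tool goes at most 41.7 mm and 7.16 degrees, less where a joint would pass 70% of its speed; a pose out of reach is approached as far as the arm can. A call with a gripper value outside its range is refused whole. "grip" is the opening, from 0 (shut) to 1 (fully open), set as the call begins (left out, the last holds). The fingers move at their own pace and stop on an object; "squeeze" is the grip in N (left out, the last holds). Time passes only in rows, so rows that do not move let the fingers close. It gives the time, the measured TCP pose, the force and the opening at its end, in the units of the state.
- get_obs(): the state, without advancing time (a new reading comes with each control period).
- grab_frame(name): name is "scene" or "side" or "wrist"; returns a dict with "frame" (480x640x3 uint8, red, green, blue), "K" (3x3 intrinsics, pixels), "eye" and "attitude" of the camera in the world. Camera axes: x right, y down, z forward; pixel columns grow to the right and rows downward; lengths in mm; the calibration is good to about 2 mm. A picture is of the moment at which its call begins. There is no depth.
- job_done(): hands the job in, once; it reports no verdict.
The state is a dict: "time": time; "joint_pos": joint angles; "dq": joint speeds; "effort": joint torques, N m; "ee_pos": TCP position; "orientation": TCP orientation; "contact_force": force on the tool from outside, world axes, zero at the start; "wrist_torque": the same for the moment, N m; "opening": finger opening in mm.
Only numpy, scipy, OpenCV 4.12 (cv2) and the standard library are available. Lean on these libraries where they do the work, as an engineer would, in place of code of your own. Each camera call takes 0.05 s, during which the arm holds its last target.

## Working session

There is one attempt and no reset: what is moved stays moved. The work goes in short steps, Python scripts to look and compute and a tool call to move; the robot and the scene stay as the last step left them, time stands still between calls to the robot, and variables do not carry over. Pictures are saved under pics/ and viewed, and the job is handed in when it is done.

Besides the shell and the picture viewer there is one more tool, called after "Request:" by a JSON object that holds its "name" and its "arguments". move_arm: Moves the arm, as the interface text tells. Its arguments: {"type":"object","properties":{"steps":{"type":"array"},"grip":{"type":"number"},"squeeze":{"type":"number"}},"required":["steps"]}

```bash
ls; mkdir -p pics
cat > h.py <<'E'
from plant import *
import numpy as np, cv2, json
def snap(n,f):
    d=grab_frame(n); cv2.imwrite(f'pics/{f}.png',cv2.cvtColor(np.array(d['frame'],np.uint8),cv2.COLOR_RGB2BGR))
    np.savez(f'pics/{f}.npz',K=d['K'],eye=d['eye'],att=d['attitude'],frame=d['frame']); return d
E
python3 - <<'E'
from h import *
for n in ['scene','side','wrist']:
    d=snap(n,n+'0'); print(n,d['K'],d['eye'],d['attitude'])
print(get_obs())
E
```

```text
pics
scene [[593.20591074   0.         309.34220788]
 [  0.         593.20591074 236.02187468]
 [  0.           0.           1.        ]] [-448.13539865 -866.37500556  766.71194554] [-0.44484224  0.74706932 -0.42939056  0.24418549]
side [[483.57386564   0.         318.55532762]
 [  0.         483.57386564 240.38740047]
 [  0.           0.           1.        ]] [  425.14198753 -1078.76801814   490.21608268] [-0.53195396  0.84395754 -0.06224029  0.02977937]
wrist [[336.55950564   0.         322.62488745]
 [  0.         336.55950564 239.83358426]
 [  0.           0.           1.        ]] [203.61450524 621.76904656 374.30377967] [0.13457417 0.83307006 0.52979874 0.08483723]
{'time': 0.15, 'joint_pos': array([ 1.08536342e+00,  4.80716175e-01,  1.59672102e+00, -6.45953984e-06,
        1.06514251e+00, -4.65906814e-02]), 'dq': array([-0.00205193, -0.00347005, -0.00280615,  0.00165735, -0.00064426,
       -0.00115038]), 'effort': array([ 1.18312299e-03, -9.51145649e+01, -4.30457568e+01, -2.43133145e-04,
        8.03420349e-03, -3.78380446e-05]), 'ee_pos': array([276.08392007, 588.28286245, 404.20434745]), 'orientation': array([ 0.69006326,  0.15357382,  0.69024289, -0.15424828]), 'contact_force': array([ 0.27441708, -0.02266385,  0.52242905]), 'wrist_torque': array([-0.01788769,  0.03832649,  0.00469318]), 'opening': 85.64058571086213}
```

View pics/scene0.png

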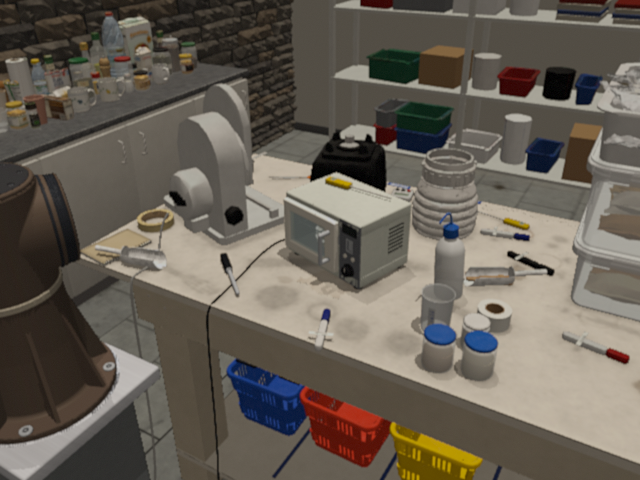

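View pics/side0.png

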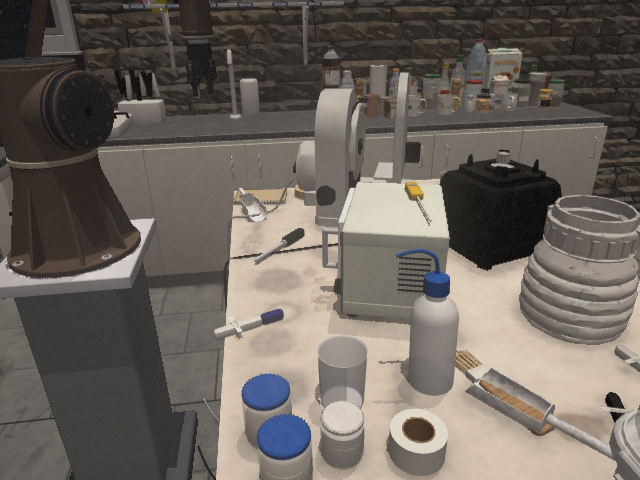

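View pics/wrist0.png

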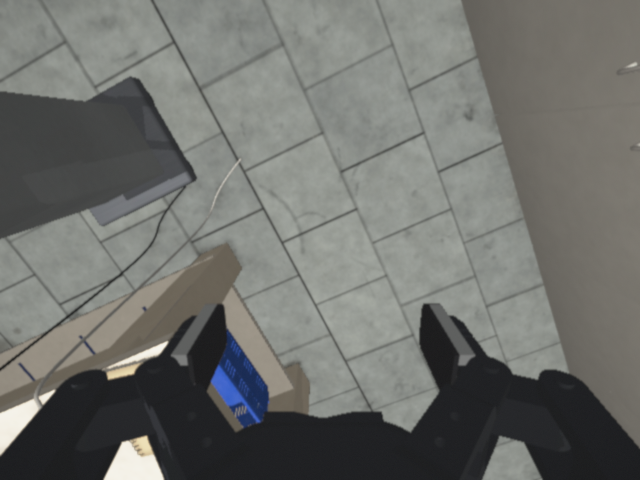

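```bash
cat >> h.py <<'E'
from scipy.spatial.transform import Rotation as R
def cam(f):
    z=np.load(f'pics/{f}.npz'); q=z['att']; return z['K'],z['eye'],R.from_quat([q[1],q[2],q[3],q[0]]).as_matrix(),z['frame']
def proj(f,p):
    K,e,A,_=cam(f); c=A.T@(np.array(p,float)-e); u=K@c; return u[:2]/u[2]
def ray(f,px):
    K,e,A,_=cam(f); d=A@np.linalg.solve(K,[px[0],px[1],1.]); return e,d/np.linalg.norm(d)
def onz(f,px,z):
    e,d=ray(f,px); return e+d*(z-e[2])/d[2]
def tri(f,a,g,b):
    e1,d1=ray(f,a); e2,d2=ray(g,b)
    s=np.linalg.lstsq(np.c_[d1,-d2],e2-e1,rcond=None)[0]; p,q=e1+s[0]*d1,e2+s[1]*d2
    return (p+q)/2,np.linalg.norm(p-q)
def crop(f,x0,y0,x1,y1,s,out):
    im=cv2.imread(f'pics/{f}.png')[y0:y1,x0:x1]; cv2.imwrite(f'pics/{out}.png',cv2.resize(im,None,fx=s,fy=s,interpolation=cv2.INTER_CUBIC))
E
python3 - <<'E'
from h import *
print(proj('scene0',[0,0,0]),proj('side0',[0,0,0]))
crop('scene0',200,160,420,320,3.5,'c1'); crop('side0',200,170,460,330,3,'c2')
E
```

```text
[ 39.09447426 384.88413587] [ 77.93550765 246.09065885]
```

View pics/c1.png

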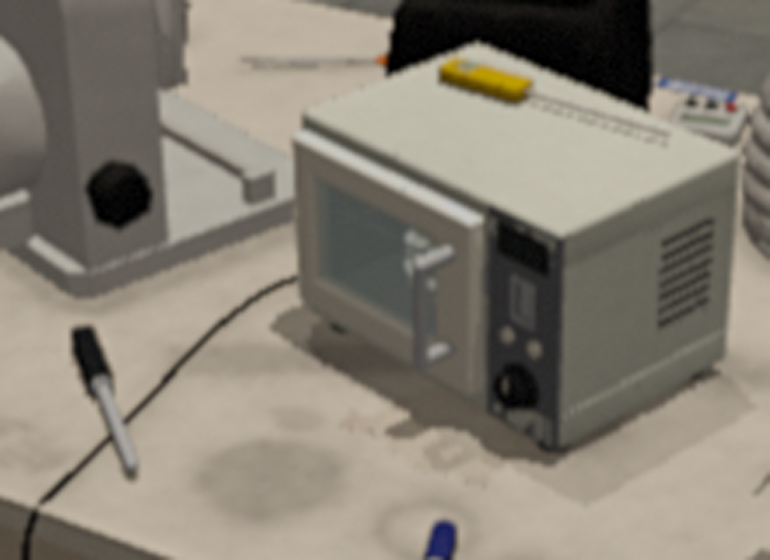

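View pics/c2.png

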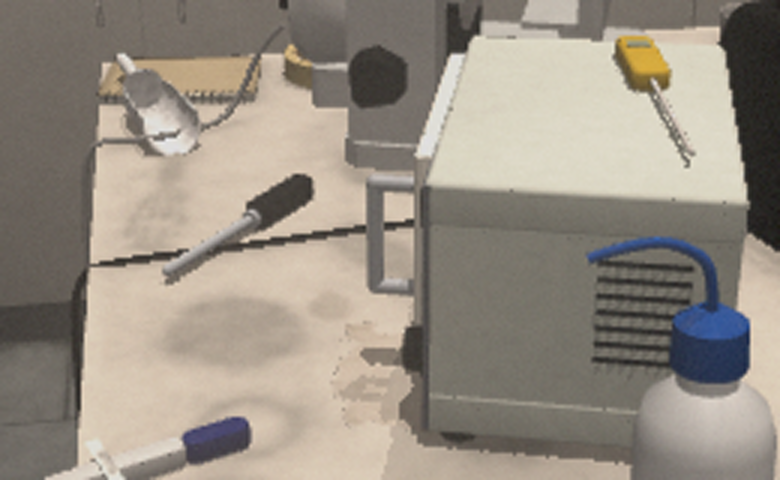

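Run:
```python
from h import *
np.set_printoptions(precision=1,suppress=True)
c1=lambda x,y:(200+x/3.5,160+y/3.5); c2=lambda x,y:(200+x/3,170+y/3)
FR,BR,BL,FL=[onz('scene0',c1(*p),172) for p in [(562,238),(740,153),(476,43),(303,118)]]
print(FR,BR,BL,FL); 
for a,b in [(FR,BR),(BR,BL),(BL,FL),(FL,FR)]: v=b-a; print(np.linalg.norm(v),np.degrees(np.arctan2(v[1],v[0])))
for p in [(430,193),(745,205),(735,45),(475,38)]: print('side',onz('side0',c2(*p),172))
print('rod scene',onz('scene0',c1(83,332),11),onz('scene0',c1(131,468),8), 'side',onz('side0',c2(307,185),11),onz('side0',c2(170,274),9))
print(tri('scene0',c1(131,470),'side0',c2(169,275)),tri('scene0',c1(83,330),'side0',c2(305,183)), 'junction',tri('scene0',c1(99,377),'side0',c2(252,219)))
print('slot',onz('scene0',c1(522,303),112), 'hinge top',onz('scene0',c1(296,137),160),'edge',onz('scene0',c1(486,222),160))
print('beaker',onz('side0',(342,402),0),onz('scene0',(436,326),0))
```

```text
[ 550.3 -385.3  172. ] [ 710.8 -434.2  172. ] [ 789.6 -196.   172. ] [ 619.5 -155.   172. ]
167.8649754377941 -16.944154478951983
250.89422965471107 71.69586554715254
175.0441901360016 166.4665552049854
240.41139730976974 -106.7262151308425
side [ 552.  -405.4  172. ]
side [ 706.5 -446.9  172. ]
side [ 791.8 -212.3  172. ]
side [ 626.9 -167.2  172. ]
rod scene [528.6 -20.   11. ] [ 411.6 -150.1    8. ] side [522.7 -33.3  11. ] [ 411.3 -162.8    9. ]
(array([ 411.2, -150.6,    4.2]), np.float64(4.471441233360962)) (array([523. , -25.2,  12.9]), np.float64(7.20089350311231)) junction (array([477.6, -75. ,  11. ]), np.float64(11.890673786886097))
slot [ 561.5 -353.3  112. ] hinge top [ 613. -153.  160.] edge [ 566.4 -324.6  160. ]
beaker [ 518.6 -581.4    0. ] [ 529.1 -575.3    0. ]
```

```bash
cat >> h.py <<'E'
def tool():
    o=get_obs(); q=o['orientation']; return o,np.array(o['ee_pos']),R.from_quat([q[1],q[2],q[3],q[0]]).as_matrix()
E
python3 - <<'E'
from h import *
np.set_printoptions(precision=2,suppress=True)
o,p,T=tool(); print(T)
K,e,A,_=cam('wrist0'); print('cam in tool',T.T@(e-p),'\n',T.T@A)
for px in [(232,195),(225,320),(220,420)]: print(onz('side0',px,0))
tip=p+T[:,0]*173; print(proj('side0',tip),proj('side0',p))
E
```

```text
[[-0.    0.42  0.91]
 [-0.    0.91 -0.42]
 [-1.   -0.   -0.  ]]
cam in tool [ 29.9   -0.45 -79.83] 
 [[ 0.   -0.31  0.95]
 [ 1.    0.   -0.  ]
 [-0.    0.95  0.31]]
[348.49 284.22   0.  ]
[ 351.12 -357.      0.  ]
[ 352.86 -588.67   -0.  ]
[205.22  98.18] [198.75  41.2 ]
```

Run:
```python
from h import *
np.set_printoptions(precision=0,suppress=True)
for px in [(220,244),(190,222),(281,215),(245,208)]: print(onz('scene0',px,0))
print(tri('scene0',(232,88),'side0',(403,76)), tri('scene0',(235,215),'side0',(326,197)),tri('scene0',(195,115),'side0',(335,90)), tri('scene0',(178,200),'side0',(300,175)))
```

```text
[582.  35.   0.]
[640. 187.   0.]
[800. -13.  -0.]
[786. 104.   0.]
(array([800., 128., 342.]), np.float64(9.106052008411098)) (array([583., -22.,  95.]), np.float64(7.379948671761424)) (array([628., 114., 317.]), np.float64(9.827577011934839)) (array([539., 122., 113.]), np.float64(22.613095852526502))
```

Request:
{"name": "move_arm", "arguments": {"steps": [[[0, -24.4, 23.7, 0], [0, -24.4, 23.7, 0], [0, -24.4, 23.7, 0], [0, -24.4, 23.7, 0], [0, -24.4, 23.7, 0], [0, -24.4, 23.7, 0], [0, -24.4, 23.7, 0], [0, -24.4, 23.7, 0], [0, -24.4, 23.7, 0], [0, -24.4, 23.7, 0], [0, -24.4, 23.7, 0], [0, -24.4, 23.7, 0], [0, -24.4, 23.7, 0], [0, -24.4, 23.7, 0], [0, -24.4, 23.7, 0], [0, -24.4, 23.7, 0], [0, -24.4, 23.7, 0], [0, -24.4, 23.7, 0], [0, -24.4, 23.7, 0], [0, -24.4, 23.7, 0]]], "grip": 1}}

```text
time: 1.82
ee_pos: [498.0, -56.5, 404.7]
orientation: [0.69, 0.154, 0.69, -0.154]
contact_force: [1.3, 1.0, -0.0]
opening: 85.1
```

Request:
{"name": "move_arm", "arguments": {"steps": [[[4, 0, 0, 0.12], [4, 0, 0, 0.12], [4, 0, 0, 0.12], [4, 0, 0, 0.12], [4, 0, 0, 0.12], [4, 0, 0, 0.12], [4, 0, 0, 0.12], [4, 0, 0, 0.12], [4, 0, 0, 0.12], [4, 0, 0, 0.12], [4, 0, 0, 0.12], [4, 0, 0, 0.12], [4, 0, 0, 0.12], [4, 0, 0, 0.12], [4, 0, 0, 0.12], [4, 0, 0, 0.07], [0, 0, 0, 0], [0, 0, 0, 0]]]}}

```text
time: 3.32
ee_pos: [497.8, -54.7, 340.6]
orientation: [-0.287, -0.646, -0.287, 0.646]
contact_force: [0.2, -0.2, 0.3]
opening: 85.3
```

Run:
```python
from h import *
snap('wrist','w1'); o,p,T=tool(); print(o['time'],p,np.degrees(np.arctan2(T[1,1],T[0,1])),o['joint_pos'])
```

```text
3.3667 [497.90954141 -54.71667068 340.7698502 ] -42.11236051343511 [-1.69984377e-01  3.57213020e-01  1.99966548e+00  1.26831792e-05
  7.84878019e-01  5.65005990e-01]
```

View pics/w1.png

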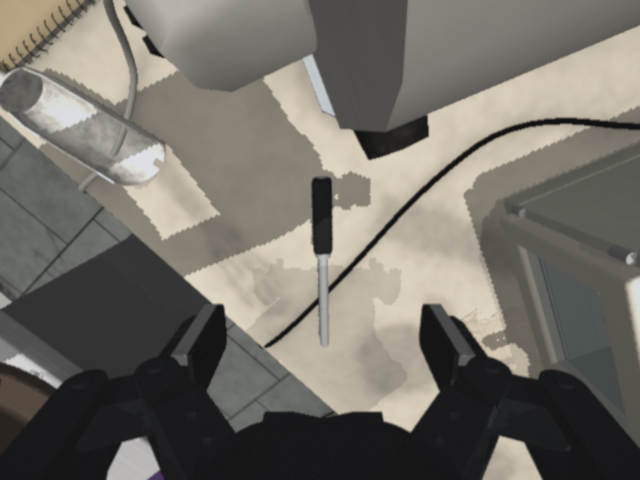

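Run:
```python
from h import *
np.set_printoptions(precision=1,suppress=True)
K,e,A,f=cam('w1')
g=f.astype(int).max(2); sub=g[165:270,295:345]; m=(sub<60).astype(np.uint8)
n,l,s,c=cv2.connectedComponentsWithStats(m); i=1+np.argmax(s[1:,4]); print(s[i],c[i]+[295,165])
ys,xs=np.where(l==i); xs+=295; ys+=165
print([ (y,xs[ys==y].min(),xs[ys==y].max()) for y in range(ys.min(),ys.max()+1,8)])
o,p,T=tool()
a=onz('w1',(321.3,178),22);b=onz('w1',(323,254),20);t=onz('w1',(324.3,346),10)
print(a,b,t,np.linalg.norm(b-a),np.linalg.norm(t-a),np.degrees(np.arctan2(*(t-a)[[1,0]])))
c=onz('w1',c[i]+[295,165],20); print(c, T.T@(c-p), T.T@(t-p))
```

```text
[  17   13   20   76 1366] [321.6 214.6]
[(178, np.int64(314), np.int64(329)), (186, np.int64(312), np.int64(330)), (194, np.int64(312), np.int64(331)), (202, np.int64(313), np.int64(331)), (210, np.int64(313), np.int64(330)), (218, np.int64(313), np.int64(330)), (226, np.int64(313), np.int64(330)), (234, np.int64(313), np.int64(330)), (242, np.int64(314), np.int64(330)), (250, np.int64(315), np.int64(330))]
[524.7 -24.6  22. ] [479.  -77.4  20. ] [ 408.3 -157.7   10. ] 69.92135385672236 177.26897638476382 -131.1584204098429
[503.1 -48.8  20. ] [320.8  -0.   -7.9] [330.8   2.7 136.5]
```

Request:
{"name": "move_arm", "arguments": {"steps": [[[25, 0, -1, -0.017], [25, 0, -1, 0], [25, 0, -1, 0], [25, 0, -1, 0], [25, 0, -1.5, 0], [20, 0, 0, 0], [12, 0, 0, 0], [6, 0, 0, 0], [0, 0, 0, 0], [0, 0, 0, 0]]]}}

```text
time: 4.2
ee_pos: [501.8, -50.6, 178.1]
orientation: [0.292, 0.644, 0.292, -0.644]
contact_force: [0.9, -0.9, 0.1]
opening: 85.5
```

Request:
{"name": "move_arm", "arguments": {"steps": [[[0, 0, 0, 0], [0, 0, 0, 0], [0, 0, 0, 0], [0, 0, 0, 0], [0, 0, 0, 0], [0, 0, 0, 0], [0, 0, 0, 0], [0, 0, 0, 0], [0, 0, 0, 0], [0, 0, 0, 0]]], "grip": 0, "squeeze": 80}}

```text
time: 5.03
ee_pos: [501.6, -50.6, 178.2]
orientation: [0.292, 0.644, 0.291, -0.644]
contact_force: [-3.3, -0.2, 13.4]
opening: 16.2
```

Request:
{"name": "move_arm", "arguments": {"steps": [[[-10, 0, 0, 0], [-34, 0, 0, 0], [-40, 0, 0, 0], [-40, 0, 0, 0], [-40, 0, 0, 0], [-40, 0, 0, 0], [0, 0, 0, -0.119], [0, 0, 0, -0.119], [0, 0, 0, -0.119], [0, 0, 0, -0.119], [0, 0, 0, -0.119], [0, 0, 0, -0.119], [0, 0, 0, -0.119], [0, 0, 0, -0.119], [0, 0, 0, -0.119]]]}}

```text
time: 6.28
ee_pos: [501.2, -50.5, 382.2]
orientation: [0.581, 0.404, 0.581, -0.404]
contact_force: [-0.2, -0.2, -1.5]
opening: 15.8
```

Request:
{"name": "move_arm", "arguments": {"steps": [[[0, -26.4, 26.9, 0], [0, -26.4, 26.9, 0], [0, -26.4, 26.9, 0], [0, -26.4, 26.9, 0], [0, -26.4, 26.9, 0], [0, -26.4, 26.9, 0], [0, -26.4, 26.9, 0], [0, -26.4, 26.9, 0], [0, 0, 0, 0], [0, 0, 0, 0], [0, 0, 0, 0]]]}}

```text
time: 7.2
ee_pos: [376.6, -324.9, 381.9]
orientation: [0.579, 0.406, 0.579, -0.406]
contact_force: [-0.6, 0.6, -1.3]
opening: 16.2
```

Run:
```python
from h import *
snap('wrist','w2'); snap('scene','s2'); o,p,T=tool(); print(o['time'],p,np.degrees(np.arctan2(T[1,1],T[0,1])),o['joint_pos'],o['opening'])
crop('w2',400,200,640,400,3,'w2c'); crop('s2',200,100,420,320,2.7,'s2c')
```

```text
7.3 [ 377.16221222 -324.20456641  381.84382908] 20.110296552427748 [-7.71047656e-01  2.96192339e-01  1.96495655e+00  1.70600333e-04
  8.80778018e-01 -1.12214716e+00] 16.13220131747801
```

View pics/w2.png

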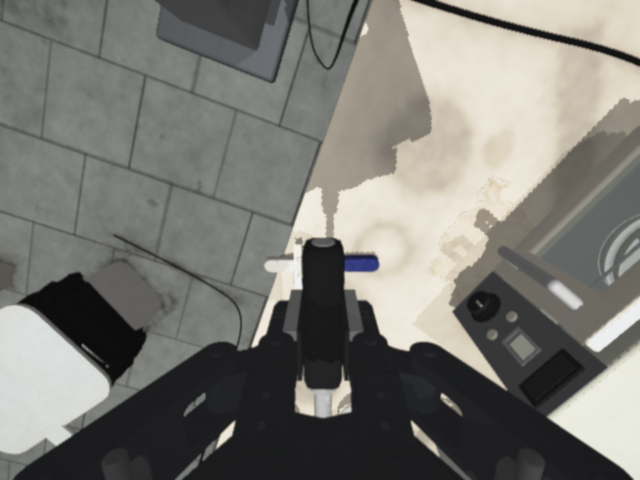

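View pics/w2c.png

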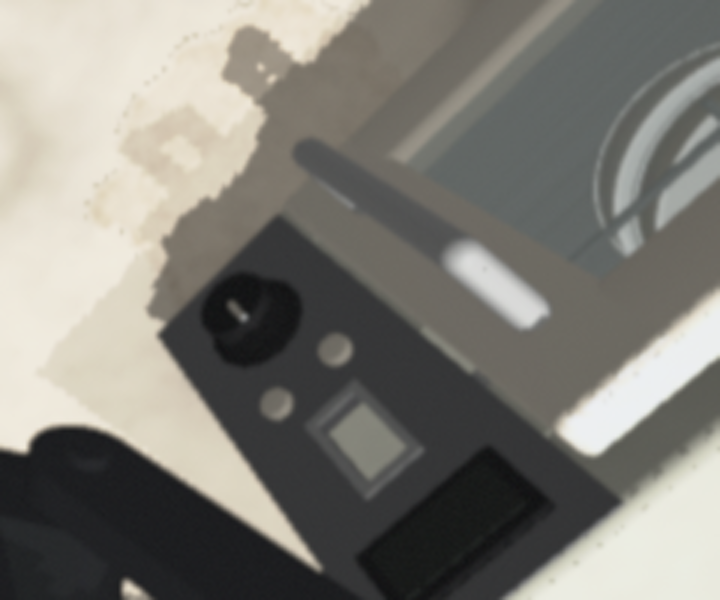

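View pics/s2c.png

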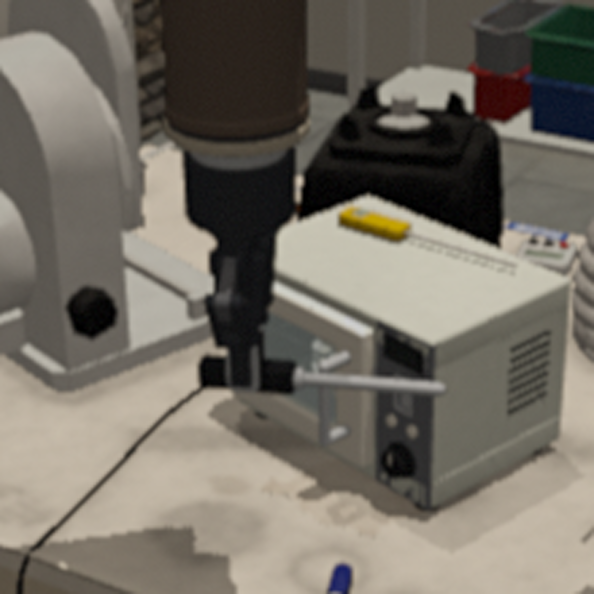

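```bash
python3 - <<'E'
from h import *
np.set_printoptions(precision=1,suppress=True)
w=lambda x,y:(400+x/3,200+y/3); c1=lambda x,y:(200+x/3.5,160+y/3.5)
print('slot wrist z112',onz('w2',w(364,438),112),onz('w2',w(371,442),112)); print('tri',tri('w2',w(364,438),'scene0',c1(522,303)))
for z in (0,5,10,15,20):
    a,b=onz('w2',w(160,333),z),onz('w2',w(283,215),z); v=b-a; print(z,a,b,np.linalg.norm(v),np.degrees(np.arctan2(v[1],v[0])))
a,b=onz('w2',w(276,404),85),onz('w2',w(335,349),85); v=b-a; print('lamps',a,b,np.degrees(np.arctan2(v[1],v[0])))
# slot frame corners: bottom edge, top edge
for z,a,b in [(112-17,(306,427),(357,378)),(112+17,(370,498),(424,450))]:
    a,b=onz('w2',w(*a),z),onz('w2',w(*b),z);v=b-a; print('frame',a,b,np.linalg.norm(v),np.degrees(np.arctan2(v[1],v[0])))
print('top edge', [onz('w2',w(*q),172) for q in [(622,500),(720,415)]])
print('dooredge corner',onz('w2',w(556,430),160), 'scene',onz('scene0',c1(486,222),160))
K,e,A,_=cam('w2'); print(e)
E
crop() { :; }
python3 - <<'E'
import sys; sys.path.insert(0,'.')
import os; os.chdir('.')
from h import *
crop('w2',500,310,560,370,10,'w2d'); crop('scene0',325,200,375,300,6,'s0d')
E
```

```text
slot wrist z112 [ 565.6 -355.5  112. ] [ 568.1 -356.   112. ]
tri (array([ 562.4, -353.9,  113.2]), np.float64(3.2334759804993363))
0 [ 565.4 -389.6   -0. ] [ 586.1 -328.1    0. ] 64.83866399122935 71.3964309369318
5 [ 562.4 -387.6    5. ] [ 582.8 -327.     5. ] 63.91794871596443 71.39643093693164
10 [ 559.3 -385.6   10. ] [ 579.4 -325.9   10. ] 62.99723344069934 71.39643093693174
15 [ 556.2 -383.6   15. ] [ 576.  -324.8   15. ] 62.07651816543429 71.39643093693174
20 [ 553.2 -381.6   20. ] [ 572.7 -323.7   20. ] 61.155802890169376 71.39643093693168
lamps [ 558.1 -365.8   85. ] [ 565.4 -342.7   85. ] 72.56191339667191
frame [ 562.6 -365.5   95. ] [ 568.3 -345.6   95. ] 20.733184604739495 74.19330521431522
frame [ 561.4 -363.9  129. ] [ 566.9 -345.9  129. ] 18.812624844235486 73.1785005068238
top edge [array([ 571.7, -323.9,  172. ]), array([ 578.3, -298.8,  172. ])]
dooredge corner [ 561.6 -317.9  160. ] scene [ 566.4 -324.6  160. ]
[ 349.5 -250.   352.1]
```

View pics/w2d.png

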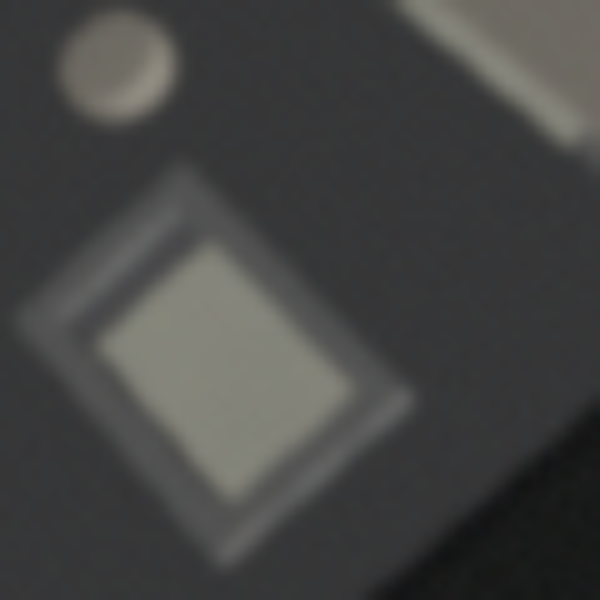

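View pics/s0d.png

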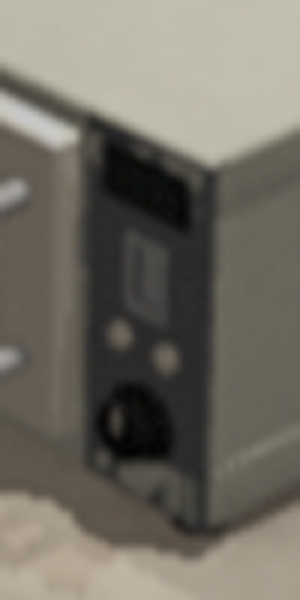

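Request:
{"name": "move_arm", "arguments": {"steps": [[[0, 0, 0, -0.115], [0, 0, 0, -0.115], [0, 0, 0, -0.115], [0, 0, 0, -0.115], [0, 0, 0, -0.115], [0, 0, 0, -0.115], [0, 0, 0, -0.115], [0, 0, 0, -0.115], [20, 5, 0, 0], [20, 6, 0, 0], [20, 6, 4, 0], [20, 6, 6, 0], [16, 3.7, 6, 0], [6.7, 0, 6.5, 0], [0, 0, 0, 0], [0, 0, 0, 0], [0, 0, 0, 0]]]}}

```text
time: 8.72
ee_pos: [406.6, -306.3, 279.9]
orientation: [0.699, 0.106, 0.699, -0.106]
contact_force: [-0.0, -0.3, -0.3]
opening: 16.2
```

Run:
```python
from h import *
snap('wrist','w3'); snap('scene','s3'); snap('side','d3'); o,p,T=tool(); print(o['time'],p,np.degrees(np.arctan2(T[1,1],T[0,1])),o['joint_pos'],o['opening'])
crop('s3',240,180,400,290,5,'s3c'); crop('d3',220,180,360,280,5.7,'d3c')
```

```text
8.8667 [ 406.2533242  -306.5299722   279.86173915] 72.75067184202184 [-7.05959051e-01  4.60252075e-01  2.03305304e+00 -3.04404554e-05
  6.47080302e-01 -1.97567380e+00] 15.897520266263777
```

View pics/s3c.png

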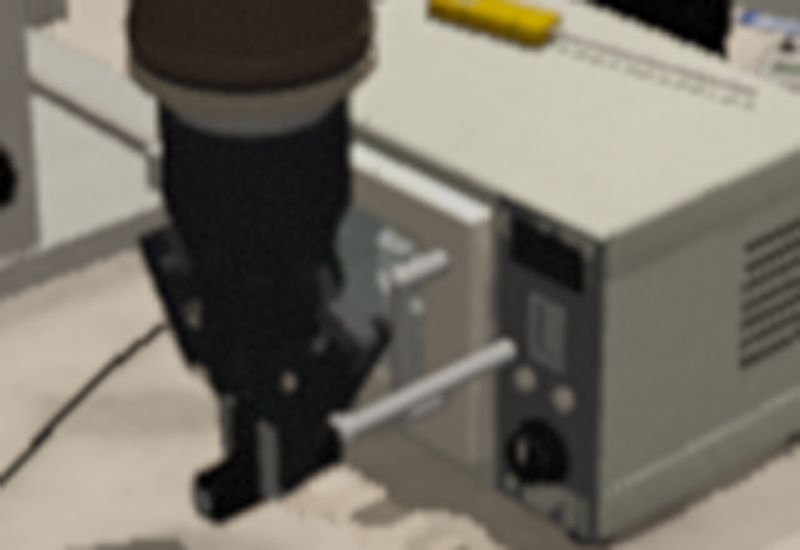

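View pics/d3c.png

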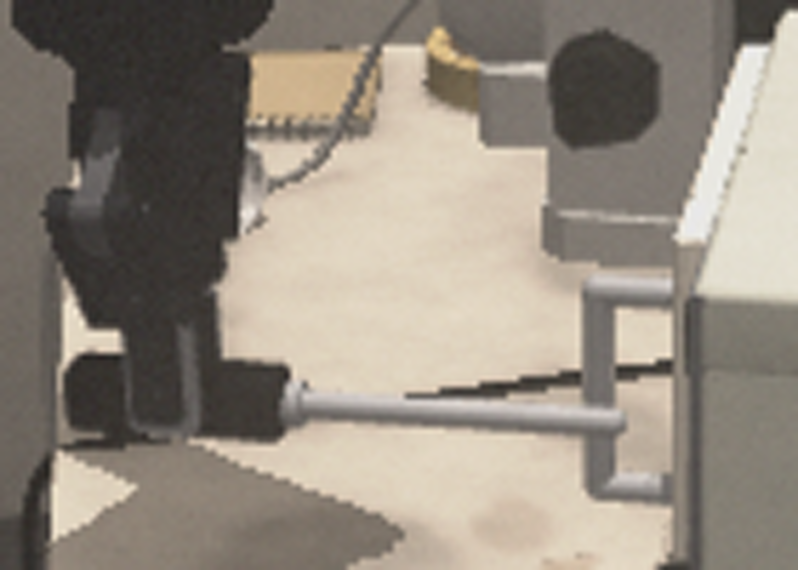

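View pics/w3.png

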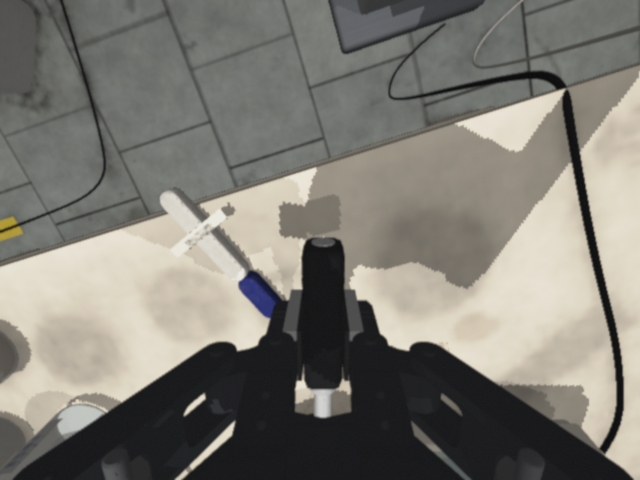

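Run:
```python
from h import *
np.set_printoptions(precision=1,suppress=True)
s=lambda x,y:(240+x/5,180+y/5); d=lambda x,y:(220+x/5.7,180+y/5.7)
o,p,T=tool(); z=T[:,2];y=T[:,1]; print(z,y)
def sh(n,P): q=P-p; print(n,P,'tool y,z',q@y,q@z)
t,e=tri('s3',s(511,347),'d3',d(623,422)); sh('tip',t);print(e)
j,e=tri('s3',s(345,430),'d3',d(300,404)); sh('junction',j);print(e)
sh('tip scene z112',onz('s3',s(511,347),112)); sh('slot scene',onz('s3',s(547,331),112))
sh('slot wrist',np.array([565.6,-355.5,112]))
# project predicted line into scene
for dz in (35,80,120,140,166,190): P=p+np.array([0,0,-167.1])+z*dz; print(dz,(proj('s3',P)-[240,180])*5,(proj('d3',P)-[220,180])*5.7)
```

```text
[ 1.  -0.3  0. ] [ 0.3  1.  -0. ]
tip [ 539.2 -348.4  112.1] tool y,z -0.4587232441656427 139.17364042699893
4.721108366931537
junction [ 443.6 -321.4  113.1] tool y,z -3.0420224004142318 39.91225589740762
5.202692224302221
tip scene z112 [ 543.2 -345.8  112. ] tool y,z 3.22715108590096 142.2755323323706
slot scene [ 563.3 -353.   112. ] tool y,z 2.2177266664256123 163.5594633165568
slot wrist [ 565.6 -355.5  112. ] tool y,z 0.5662667706085355 166.51575786956707
35 [332.  438.4] [288.9 391.2]
80 [411.3 399.4] [432.5 399.8]
120 [479.1 366. ] [562.1 407.5]
140 [512.1 349.8] [627.6 411.4]
166 [554.1 329.1] [713.5 416.6]
190 [592.  310.5] [793.6 421.3]
```

Request:
{"name": "move_arm", "arguments": {"steps": [[[0, 0, 8, 0], [0, 0, 8, 0], [0, 0, 6, 0], [0, 0, 5, 0], [0, 0, 5, 0], [0, 0, 5, 0], [0, 0, 0, 0], [0, 0, 0, 0]]]}}

```text
time: 9.53
ee_pos: [441.8, -317.3, 278.8]
orientation: [0.699, 0.106, 0.699, -0.106]
contact_force: [0.3, -0.4, -1.4]
opening: 15.9
```

Run:
```python
from h import *
o,p,T=tool(); print(o['time'],p,o['contact_force'],o['wrist_torque']); snap('scene','s4')
crop('s4',270,180,390,270,6.6,'s4c')
```

```text
9.5333 [ 441.83025918 -317.26509914  278.84011056] [ 0.30812854 -0.37456896 -1.36040616] [ 0.04262369 -0.02508931 -0.01617123]
```

View pics/s4c.png

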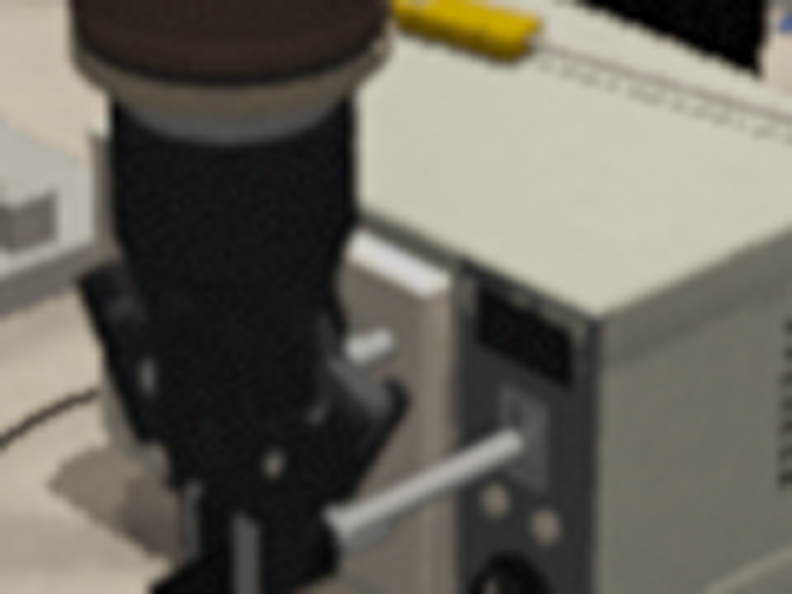

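Request:
{"name": "move_arm", "arguments": {"steps": [[[0, 0, 8, 0], [0, 0, 8, 0], [0, 0, 6, 0], [0, 0, 5, 0], [0, 0, 3, 0], [0, 0, 0, 0], [0, 0, 0, 0]]]}}

```text
time: 10.17
ee_pos: [470.4, -326.1, 278.9]
orientation: [0.699, 0.106, 0.699, -0.106]
contact_force: [0.2, 0.2, -0.8]
opening: 16.3
```

Request:
{"name": "move_arm", "arguments": {"steps": [[[0, 0, 2, 0], [0, 0, 2, 0], [0, 0, 0, 0], [0, 0, 0, 0]]]}}

```text
time: 10.5
ee_pos: [473.9, -327.3, 278.9]
orientation: [0.699, 0.106, 0.699, -0.106]
contact_force: [-2.8, 0.7, -2.1]
opening: 16.1
```

Pad touched at about 2.9 N. I'll press on in small steps.

Request:
{"name": "move_arm", "arguments": {"steps": [[[0, 0, 2, 0], [0, 0, 2, 0], [0, 0, 0, 0], [0, 0, 0, 0], [0, 0, 0, 0]]]}}

```text
time: 10.92
ee_pos: [477.7, -328.4, 278.9]
orientation: [0.699, 0.106, 0.699, -0.106]
contact_force: [-4.3, 0.3, -1.2]
opening: 16.2
```

Request:
{"name": "move_arm", "arguments": {"steps": [[[0, 0, 2, 0], [0, 0, 1, 0], [0, 0, 0, 0], [0, 0, 0, 0], [0, 0, 0, 0]]]}}

```text
time: 11.33
ee_pos: [480.3, -329.2, 278.8]
orientation: [0.699, 0.106, 0.7, -0.106]
contact_force: [-6.3, 0.7, -0.5]
opening: 15.9
```

Run:
```python
from h import *
o,p,T=tool(); print(o['time'],p,o['contact_force']); snap('scene','s5')
crop('s5',200,160,420,320,3.5,'s5c')
```

```text
11.3333 [ 480.28838483 -329.18044717  278.76483565] [-6.26132538  0.65551375 -0.52455296]
```

View pics/s5c.png

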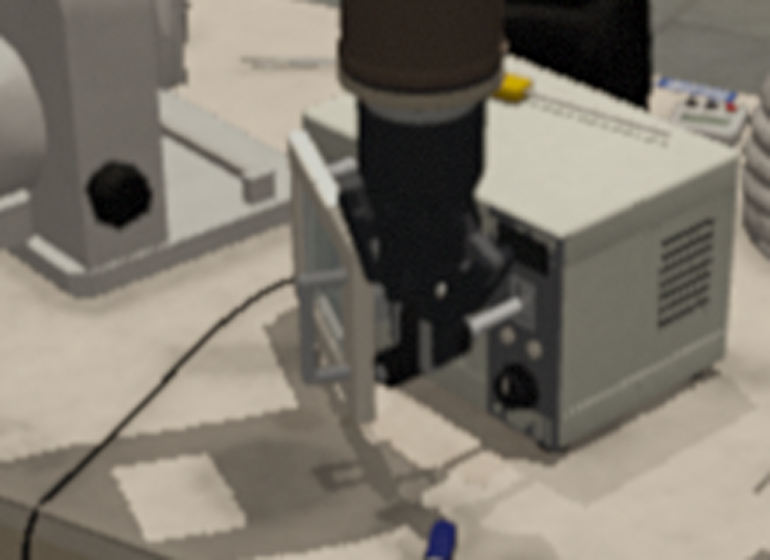

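Run:
```python
from h import *
np.set_printoptions(precision=1,suppress=True)
S=np.array([564,-354.5,0]); X=np.array([.955,-.296,0]);Y=np.array([.296,.955,0])
for n,px in [('w3',(262,297)),('w3',(280,312)),('w3',(172,195)),('w3',(222,212)),('scene0',(325.7,312)),('scene0',(319,345))]:
    P=onz(n,px,8); print(n,P,(P-S)@X,(P-S)@Y)
P=onz('s5',(200+372/3.5,160+275/3.5),160); print('door edge',P,(P-S)@X,(P-S)@Y)
print('table edge',[((q-S)@X,(q-S)@Y) for q in [onz('w3',(300,172),0),onz('w3',(500,112),0)]],onz('w3',(300,172),0))
```

```text
w3 [ 438.6 -367.8    8. ] -115.78644981334607 -49.81179896942658
w3 [ 455.8 -358.5    8. ] -102.15063060180293 -35.893221905966584
w3 [ 341.8 -401.4    8. ] -198.31924674240366 -110.51380878359673
w3 [ 364.2 -371.6    8. ] -185.7153291381587 -75.41048420878404
scene0 [ 449.3 -357.     8. ] -108.84535769964 -36.339896894682965
scene0 [ 347.4 -399.2    8. ] -193.60374233869314 -106.78484419834992
door edge [ 473.6 -297.3  160. ] -103.228171315074 27.921188378328395
table edge [(np.float64(-213.9274207041218), np.float64(-17.854027403004043)), (np.float64(-255.24298622343775), np.float64(121.89255058968786))] [ 354.3 -308.2    0. ]
```

Request:
{"name": "move_arm", "arguments": {"steps": [[[0, 0, 0, 0], [0, 0, 0, 0], [0, 0, -4, 0], [0, 0, -10, 0], [0, 0, -12, 0], [0, 0, -12, 0], [0, 0, -12, 0], [0, 0, -12, 0], [0, 0, -8, 0], [0, 0, -4, 0], [0, 0, 0, 0], [0, 0, 0, 0]]]}}

```text
time: 12.38
ee_pos: [410.5, -307.8, 279.2]
orientation: [0.699, 0.106, 0.699, -0.106]
contact_force: [0.4, 0.8, -1.5]
opening: 16.0
```

Run:
```python
from h import *
o,p,T=tool(); print(o['time'],p,o['contact_force']); snap('scene','s6'); snap('side','d6')
crop('s6',200,160,420,320,3.5,'s6c')
```

```text
12.3833 [ 410.45547007 -307.80892807  279.23772142] [ 0.38645985  0.84593324 -1.47250746]
```

View pics/s6c.png

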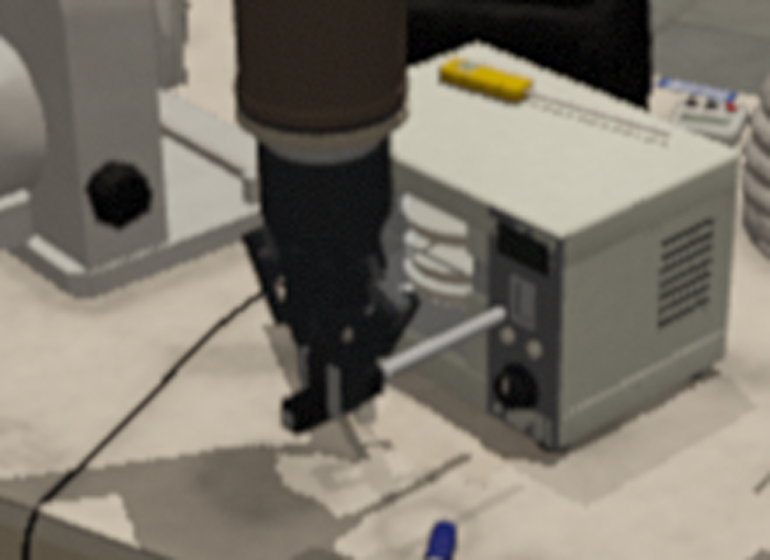

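View pics/d6.png

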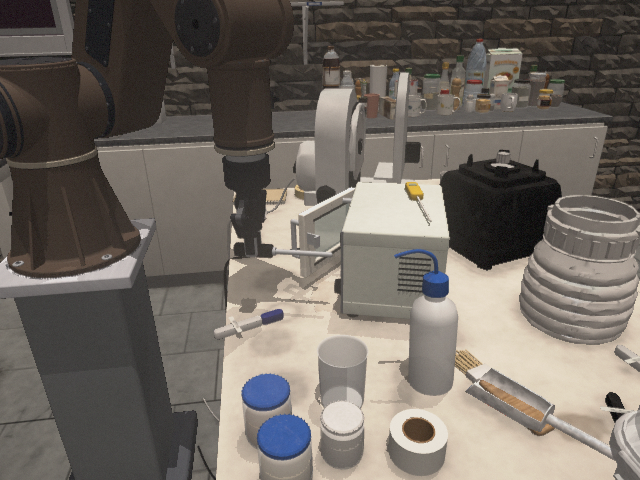

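Run:
```python
from h import *
np.set_printoptions(precision=1,suppress=True)
crop('d6',230,170,360,300,6,'d6c')
S=np.array([564,-354.5,0]); X=np.array([.955,-.296,0]);Y=np.array([.296,.955,0])
for px in [(302,219)]: P=onz('d6',px,160); print(P,(P-S)@X,(P-S)@Y)
```

```text
[ 497.5 -305.4  160. ] -78.07697535180374 27.19227611833171
```

View pics/d6c.png

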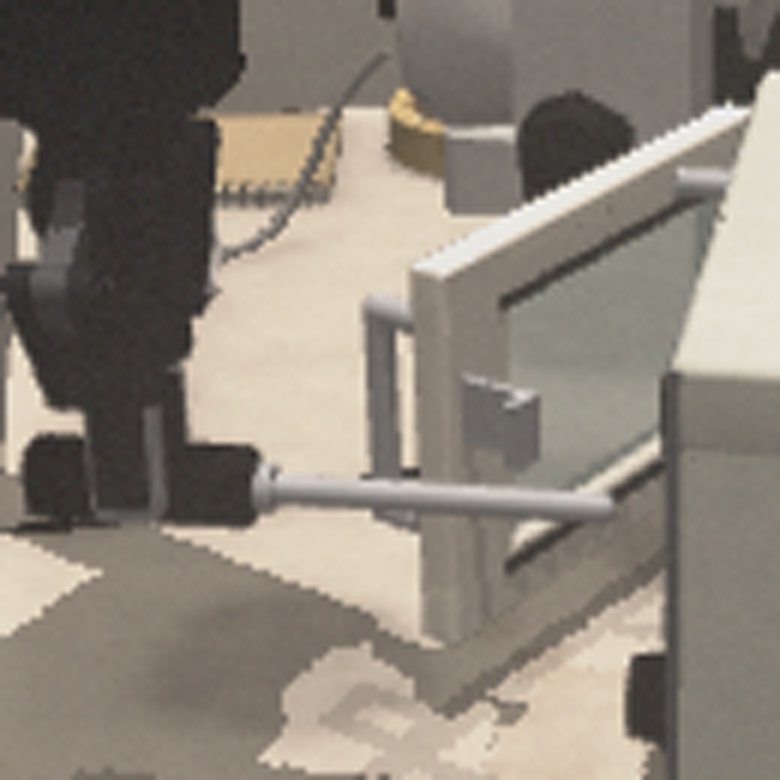

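Request:
{"name": "move_arm", "arguments": {"steps": [[[0, 0, -3, 0], [15, 0, 0, 0], [20, 0, 0, 0], [20, 0, 0, 0], [20, 0, 0, 0], [12, 0, 0, 0], [6, 0, 0, 0], [4, 0, 0, 0], [2, 0, 0, 0], [0, 0, 0, 0], [0, 0, 0, 0]]]}}

```text
time: 13.4
ee_pos: [407.5, -306.8, 180.6]
orientation: [0.699, 0.106, 0.699, -0.106]
contact_force: [0.2, -0.1, -0.1]
opening: 15.9
```

Request:
{"name": "move_arm", "arguments": {"steps": [[[1, 0, 0, 0], [1, 0, 0, 0], [0, 0, 0, 0], [0, 0, 0, 0]]]}}

```text
time: 13.73
ee_pos: [407.4, -306.8, 178.3]
orientation: [0.699, 0.106, 0.699, -0.106]
contact_force: [0.8, -0.6, 3.0]
opening: 15.8
```

Request:
{"name": "move_arm", "arguments": {"steps": [[[0, 0, 0, 0], [0, 0, 0, 0], [0, 0, 0, 0], [0, 0, 0, 0], [0, 0, 0, 0]]], "grip": 0.55}}

```text
time: 14.15
ee_pos: [407.3, -306.6, 178.0]
orientation: [0.699, 0.106, 0.699, -0.106]
contact_force: [0.3, 0.4, -0.9]
opening: 46.9
```

Request:
{"name": "move_arm", "arguments": {"steps": [[[-5, 0, 0, 0], [-15, 0, 0, 0], [-25, 0, 0, 0], [-35, 0, 0, 0], [-40, 0, 0, 0], [-40, 0, 0, 0], [0, 0, 0, 0], [0, 0, 0, 0]]]}}

```text
time: 14.82
ee_pos: [407.7, -307.0, 340.7]
orientation: [0.701, 0.105, 0.698, -0.107]
contact_force: [0.4, -0.6, -0.7]
opening: 47.1
```

Run:
```python
from h import *
o,p,T=tool(); print(o['time'],p,o['contact_force']); snap('wrist','w7'); snap('side','d7')
crop('d7',200,170,400,300,4,'d7c')
```

```text
14.8167 [ 407.73193425 -306.98786034  340.6851451 ] [ 0.40631025 -0.61745481 -0.6639134 ]
```

View pics/w7.png

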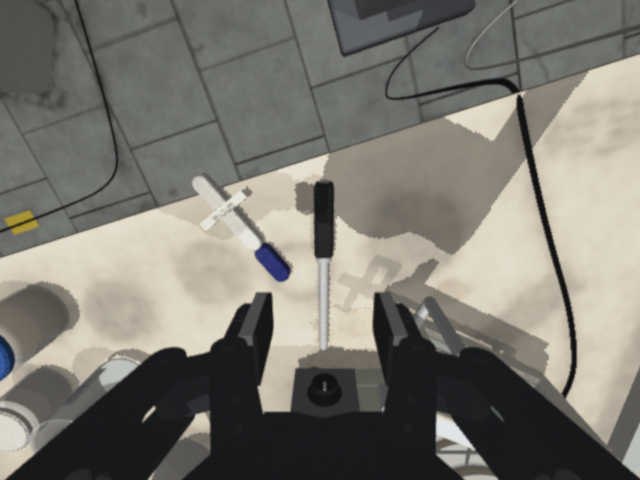

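View pics/d7c.png

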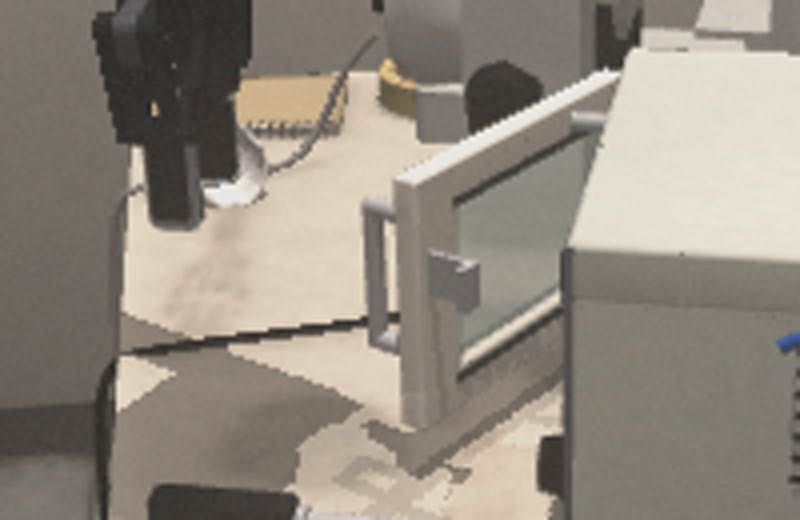

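Request:
{"name": "move_arm", "arguments": {"steps": [[[-15, 0, 0, 0], [-20, 0, 0, 0], [0, 8, 14, 0], [0, 11, 18, 0], [0, 12, 18, 0], [0, 12, 18, 0], [0, 12, 18, 0], [0, 12, 18, 0], [0, 12, 18, 0], [0, 8, 16, 0], [0, 0, 0, 0], [0, 0, 0, 0]]], "grip": 0, "squeeze": 40}}

```text
time: 15.92
ee_pos: [565.5, -263.7, 370.9]
orientation: [0.698, 0.106, 0.7, -0.105]
contact_force: [-0.2, -0.3, 0.7]
opening: -0.1
```

Run:
```python
from h import *
o,p,T=tool(); print(o['time'],p,o['contact_force'],o['opening']); snap('wrist','w8'); snap('scene','s8'); snap('side','d8')
S=np.array([564,-354.5,0]); X=np.array([.955,-.296,0]);Y=np.array([.296,.955,0]); print((p-S)@X,(p-S)@Y)
crop('s8',200,120,420,320,3,'s8c')
```

```text
15.9167 [ 565.45150707 -263.73592973  370.91165582] [-0.19562157 -0.31577163  0.7373692 ] -0.10430507391973887
-25.479975546253158 87.1093331992047
```

View pics/w8.png

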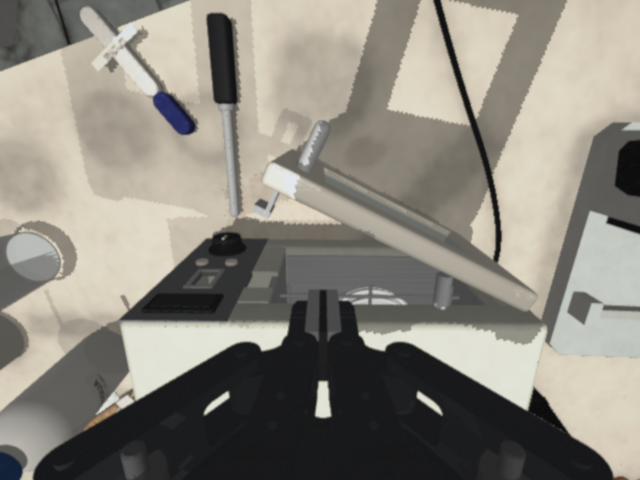

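View pics/s8c.png

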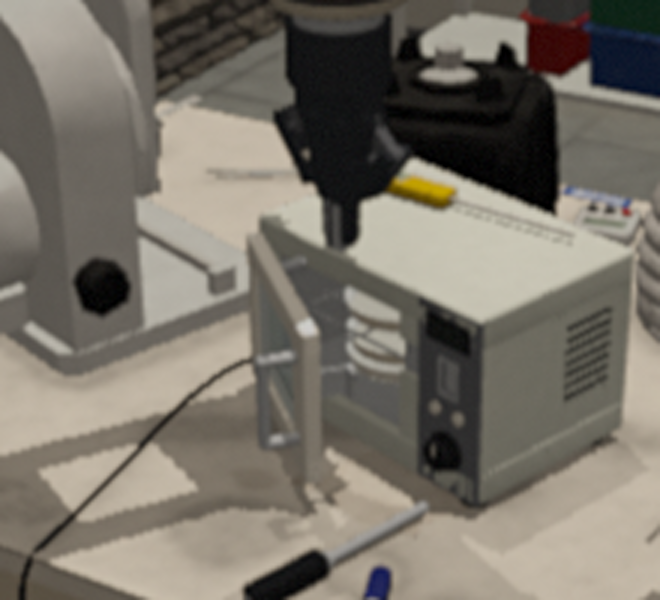

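View pics/d8.png

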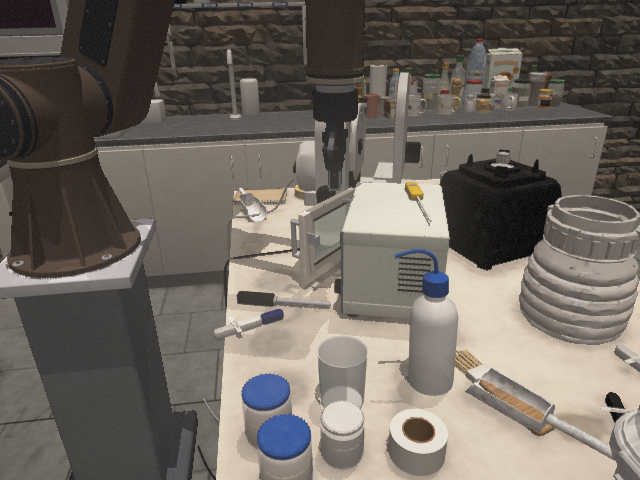

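Run:
```python
from h import *
np.set_printoptions(precision=1,suppress=True)
S=np.array([564,-354.5,0]); X=np.array([.955,-.296,0]);Y=np.array([.296,.955,0])
for n,px,z in [('free inner',(264,186),160),('free outer',(275,160),160),('hinge inner',(527,307),160),('hinge outer',(535,296),160),('mid inner',(400,250),160),('top front L',(545,322),172),('top front R',(122,322),172),('post',(443,303),130),('post base',(443,280),130)]:
    P=onz('w8',px,z); print(n,(P-S)@X,(P-S)@Y)
```

```text
free inner -76.45414536711894 55.05839736276247
free outer -90.13551369558134 61.56160214846469
hinge inner -3.321904782325104 210.70568709105927
hinge outer -10.754797841854145 214.08570037765742
mid inner -39.942795304258645 130.98056343064277
top front L -0.38084283253749046 214.6999652948174
top front R -0.01048442591219734 -28.64833479002502
post 10.496527754913012 171.5111188022078
post base -7.232409169942754 169.5055464763032
```

Request:
{"name": "move_arm", "arguments": {"steps": [[[0, 0, -4.5, 0], [15, 0, 0, 0], [18, 0, 0, 0], [18, 0, 0, 0], [12, 0, 0, 0], [5, 0, 0, 0], [0, 0, 0, 0], [0, 0, 0, 0]]]}}

```text
time: 16.73
ee_pos: [560.6, -263.2, 305.4]
orientation: [0.699, 0.106, 0.699, -0.106]
contact_force: [-0.7, 0.1, 0.0]
opening: 0.1
```

Request:
{"name": "move_arm", "arguments": {"steps": [[[0, 2.7, -5, 0], [0, 2.7, -5, 0], [0, 3.4, -7.1, 0], [0, 3.4, -7.1, 0], [0, 3.4, -7.1, 0], [0, 3.4, -7.1, 0], [0, 0, 0, 0], [0, 0, 0, 0]]]}}

```text
time: 17.4
ee_pos: [529.2, -233.2, 305.1]
orientation: [0.699, 0.106, 0.699, -0.106]
contact_force: [-0.7, -0.8, 0.3]
opening: -0.1
```

Request:
{"name": "move_arm", "arguments": {"steps": [[[0, 5, -6, 0], [0, 5, -6, 0], [0, 5, -6, 0], [0, 5, -6, 0], [0, 6.4, -4.6, 0], [0, 6.4, -4.6, 0], [0, 6.4, -4.6, 0], [0, 6.4, -4.6, 0], [0, 7.3, -2.9, 0], [0, 7.3, -2.9, 0], [0, 7.3, -2.9, 0], [0, 7.3, -2.9, 0], [0, 0, 0, 0], [0, 0, 0, 0]]]}}

```text
time: 18.57
ee_pos: [500.1, -145.6, 305.0]
orientation: [0.699, 0.106, 0.699, -0.106]
contact_force: [1.8, -0.1, 0.5]
opening: -0.3
```

Run:
```python
from h import *
o,p,T=tool(); print(o['time'],p,o['contact_force'],o['opening']); snap('wrist','w9'); snap('scene','s9')
```

```text
18.5667 [ 500.08473873 -145.5901813   304.96435556] [ 1.77525476 -0.06220727  0.51181756] -0.2715121798892564
```

View pics/w9.png

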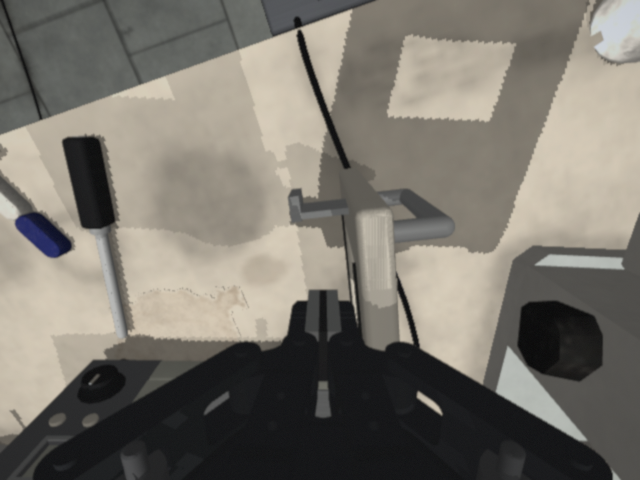

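View pics/s9.png

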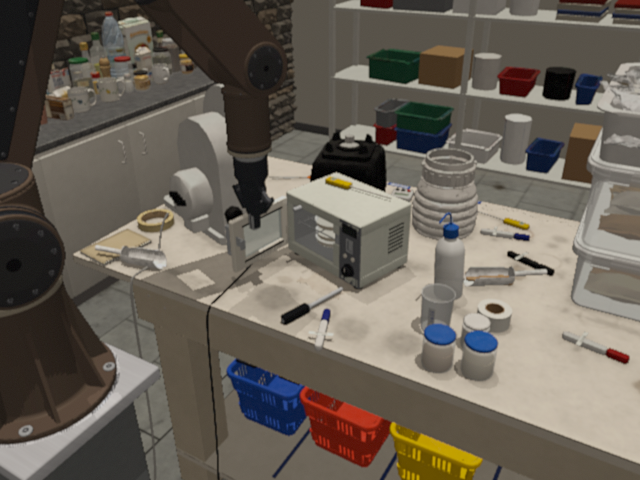

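Request:
{"name": "move_arm", "arguments": {"steps": [[[0, 6, -0.9, 0], [0, 6, -0.9, 0], [0, 6, -0.9, 0], [0, 6, -0.9, 0], [0, 4.5, 0, 0], [0, 4, 0, 0], [0, 3, 0, 0], [0, 2, 0, 0], [0, 0, 0, 0], [0, 0, 0, 0], [0, 0, 0, 0]]]}}

```text
time: 19.58
ee_pos: [507.7, -109.3, 305.0]
orientation: [0.699, 0.106, 0.699, -0.106]
contact_force: [0.1, -0.6, 0.4]
opening: 0.2
```

Request:
{"name": "move_arm", "arguments": {"steps": [[[0, -5, 0, 0], [0, -12, 0, 0], [0, -15, 0, 0], [-20, -5, 0, 0], [-30, 0, 0, 0], [-30, 0, 0, 0], [-30, 0, 0, 0], [0, 0, 0, 0], [0, 0, 0, 0]]]}}

```text
time: 20.33
ee_pos: [496.8, -145.7, 416.7]
orientation: [0.7, 0.106, 0.698, -0.106]
contact_force: [0.5, 0.5, 0.7]
opening: 0.2
```

Run:
```python
from h import *
np.set_printoptions(precision=2,suppress=True)
o,p,T=tool(); print(o['time'],p,o['contact_force'],o['opening']); snap('wrist','w10'); snap('scene','s10'); snap('side','d10')
```

```text
20.3333 [ 496.83 -145.67  416.66] [0.49 0.55 0.67] 0.2104519026021703
```

View pics/w10.png

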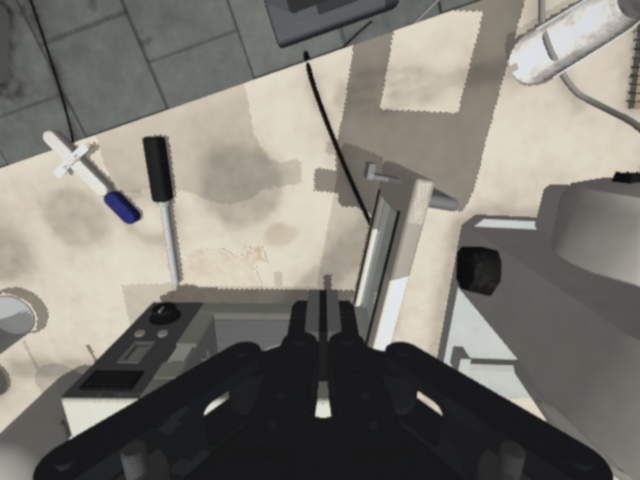

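View pics/d10.png

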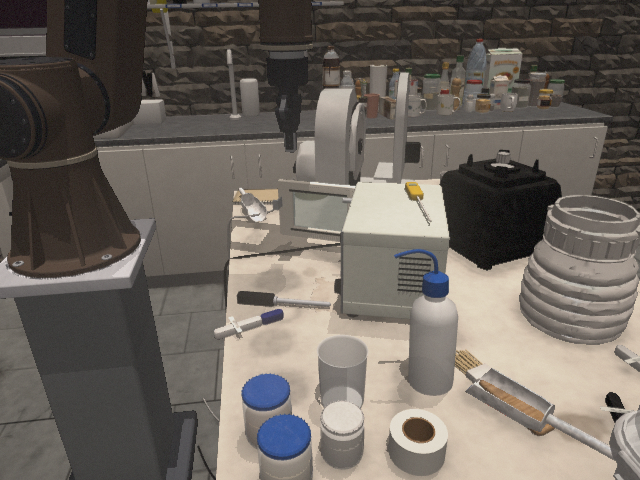

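Run:
```python
from h import *
np.set_printoptions(precision=2,suppress=True)
S=np.array([564,-354.5,0]); X=np.array([.955,-.296,0]);Y=np.array([.296,.955,0])
a,b=[np.array([(onz('w10',px,160)-S)@v for v in (X,Y)]) for px in [(414,182),(376,345)]]
v=a-b; print(a,b,'door angle',np.arctan2(-v[0],-v[1]), 'edge angle', np.arctan2(-a[0],212-a[1]))
h,t=onz('w10',(152,138),22),onz('w10',(175,287),8); print(h,t,np.linalg.norm(h-t)); print(get_obs()['time'])
```

```text
[-170.8   240.28] [-41.97 221.25] door angle 1.7175118229010058 edge angle 1.7348981030673176
[ 378.19 -294.92   22.  ] [ 546.22 -354.11    8.  ] 178.69679945762704
20.4833
```

```bash
python3 -c "
from plant import *
print(get_obs()['dq']); print(job_done())"
```

```text
[0.00623416 0.01013082 0.00297445 0.00183223 0.00160282 0.00394463]
the job is handed in; nothing more can be done
None
```

I tripped the catch with the rod, swung the door past square and laid the rod flat on the table. I handed the job in at about 20.5 s of the 67 s; no verdict was reported.

**What I did**
- I gripped the rod by its handle, turned it to line up with the slot and pushed it through. There was no side load on the way in, the pad showed at about 3 N, and the push ended at about 6.3 N.
- The door sprang ajar with the rod's tip still through the slot.
- I drew the rod out and set it down in front of the control panel. Then I put the closed fingers behind the door from above and swung it open.

**Last checks**
- **Door:** it measured about 1.72 to 1.73 rad in the wrist picture. I took only one picture after letting go, so I did not check separately that it was at rest.
- **Rod:** it lies flat, fully on the table and clear of the slot. Its measured length was 179 mm against the 175 mm given. Its back end is only about 20 to 30 mm from the table's front edge.
- **Beaker:** standing where it was.
- **Robot:** the gripper is above everything with contact force under 1 N.

**What disagreed:** positions from the side camera were about 12 mm or more off in y compared with the scene and wrist cameras. I relied on those two, which agreed on the slot to within about 1 mm sideways.

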